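# Stand the drill chart on its kickstand

### The arm

A 7-joint arm with a two-finger parallel gripper is mounted at the origin on the work surface. World frame = base frame: x ahead of the robot, y to its left, z up, the work surface at z = 0. Lengths are in m, angles in degrees, forces in N, time in s.
With the tool pointing down it reaches from about 0.425 to 1.025 m from the base axis. Payload 9.4 kg.
Tool frame: the origin (TCP) lies between the finger pads; the fingertips stand 8 mm ahead of it and the grasp point (between the pads) lies 11 mm behind it; y points along the fingers, x is the direction in which the jaws open and shut, and the axes are right-handed (so a half turn about y gives the same grasp; the last joint's range is limited). The gripper opens to 93 mm and grips with 3 to 60 N. Pads are 15 mm wide; open, the fingers measure 128 mm over their backs; the gripper's body (75 mm by 188 mm) begins 65 mm behind the grasp point.
Start: joints at [-73.321, 34.337, -0.143, 91.639, 0.103, 54.024, -4.572], TCP at [0.261, 0.677, 0.227] pointing down, gripper open.
Joint ranges: [-147.43, 147.43], [-19.82, 112.94], [-74.19, 73.91], [6.32, 146.72], [-59.91, 239.91], [6.04, 106.73], [-150.56, 150.56]. Speed limits (degrees/s): [127.2, 127.2, 172.46, 172.46, 180, 180, 180].

### API

Orientations are given as a 3x3 rotation matrix whose columns are the frame's x, y, z axes.
In Python, from workcell import ctrl, hand, planner, telemetry, viewer, sign_off gives the robot as it stands. The module is installed in compiled form; this text tells all that it offers. Calls block until the motion is done:
- ctrl.move_ptp(position, orientation): joint-space move of the TCP to a pose.
- ctrl.movel(position, rate=0.15, rotation=None, max_force=None): straight line of the TCP; rotation=None keeps the orientation; rate is the mean speed in m/s. With max_force (N) it stops when the force on the tool has changed by that much, and returns True; else False.
- ctrl.set_joints(angles): joint-space move.
- hand.move_gripper(opening, grip_force=None): opening from 0.0 (shut) to 1.0 (fully open); grip_force is the grip in N (None keeps the last); returns when the fingers have stopped.
- ctrl.hold(seconds).
- planner.ik(position, orientation): joint angles nearest the present ones, or None.
- telemetry.sense(): the state.
- viewer.capture(name): name is "scene" or "top" or "wrist"; returns a dict with "image" (400x640x3 uint8, red, green, blue), "depth" (400x640 float32, m along the optical axis (not along the pixel's ray), 0 where there is no reading), "camera_matrix" (3x3 intrinsics, pixels), "world_from_camera" (4x4, takes a point from camera to world coordinates). Camera axes: x right, y down, z forward; pixel columns grow to the right and rows downward; lengths in m; the calibration is good to about 2 mm. A picture is of the moment at which its call begins.
A pose or a line that the arm cannot do raises ctrl.IKError and nothing moves.
- sign_off(): hands the job in, once; it reports no verdict.
The state is a dict: "time_s": time; "joint_positions": joint angles; "dq": joint speeds; "effort": joint torques, N m; "tcp_pos": TCP position; "tcp_rot": TCP orientation; "contact_force": force on the tool from outside, world axes, zero at the start; "wrist_torque": the same for the moment, N m; "width": opening from 0.0 (shut) to 1.0 (fully open).
Only numpy, scipy, OpenCV 4.12 (cv2) and the standard library are available. Lean on these libraries where they do the work, as an engineer would, in place of code of your own. Each camera call takes 0.05 s, during which the arm holds its last target.

### The job

Swing the yellow chart's folded leg fully out while the chart is still in the rack, then lift the chart out and stand it on the rubber mat, resting on its foot rail and leg, about the middle of the mat, wholly on it and square to it, with the printed face towards the white stripe. Leave the blue chart and the bottle where they are, and do not let the yellow chart fall over.

Things in the scene. Friction and masses are not known exactly. Their poses are not given: they have to be found in the camera images.
- yellow_grip (a point): Yellow chart (rows of dots, 350 g): board 130 mm wide (y), 103 high, 8 thick, on a foot rail 130 x 16 x 10 mm, leaning back 12 degrees to +x. z: vertical when it stands well, as at the start; -x: printed side. This point is in the grip tab on its top edge (x 10, y 30 mm; from 27 mm below to 15 mm above); the rail's underside centre is at (-22, 0, -130) mm from it.
- yellow_pin (a point): On the steel pin, 10 mm in diameter, at the free edge of the yellow chart's aluminium leg plate. The point is on the pin's axis, 13 mm below its top and 24 mm higher than the board's top edge. Folded, it is on the chart's +y side, 18 mm behind the tab's mid-plane; out, it stands behind the board. The rubber foot below it then meets the ground 87 mm behind the rail's middle, level with it.
- yellow_leg (a joint): Angle a of the yellow chart's leg, rad: 0 folded against the back, 1.5 at its stop, about square to the board. The pin moves on an arc of radius 72 mm: in chart axes from yellow_grip its point is at (18, -32, -2) + 72 (0.98 sin a, cos a, -0.21 sin a) mm. Light friction (0.3 N at the pin) holds the leg where it is left.
- blue_grip (a point): The same point on the blue chart (printed with bars), of the same build, with its own leg; a bystander. The charts stand side by side, 164 mm apart (either order), in a fixed plywood rack 330 mm wide: floor 16 mm above the bench, front lip 12 mm high, posts behind the outer parts of each board that leave the leg free to swing. Charts lift straight up.
- mat: Fixed flat black rubber mat on the bench, 200 mm (x) by 200 mm (y), 3 mm thick. Origin at its centre on the bench. A white stripe runs along its -x edge.
- bottle_c (a point): White squeeze bottle with a red cap, 52 mm in diameter, 130 mm tall, standing loose on the bench beyond the work; the point is its centre, 65 mm up. A bystander.

How it is judged:
By the outcome, as a careful person would: the job done as asked, in the order asked, and still so for the second after the job is handed in, with the robot touching nothing.
It also fails if it takes over 54 s, if anything falls off the work surface, if the arm or the gripper's body presses on something with over 40 N, if the wrist force passes 120 N, or if a joint passes its speed limit or range.

## Working session

There is one attempt and no reset: what is moved stays moved. The work goes in short steps, each a Python script; the robot and the scene stay as the last script left them, time stands still between calls to the robot, and variables do not carry over. Pictures are saved under pics/ and viewed, and the job is handed in when it is done.

```bash
mkdir -p pics; cat > h.py <<'E'
import numpy as np, cv2
from workcell import ctrl, hand, planner, telemetry, viewer, sign_off
def cap(n,fn):
    c=viewer.capture(n); cv2.imwrite('pics/'+fn+'.png',c['image'][:,:,::-1]); np.savez('pics/'+fn+'.npz',**c); return c
def load(fn): return dict(np.load('pics/'+fn+'.npz'))
def pt(c,u,v,d=None):
    K=c['camera_matrix'];T=c['world_from_camera']
    d=c['depth'][int(v),int(u)] if d is None else d
    p=np.array([(u-K[0,2])/K[0,0]*d,(v-K[1,2])/K[1,1]*d,d,1]); return (T@p)[:3]
def cloud(c):
    K=c['camera_matrix'];T=c['world_from_camera'];d=c['depth']
    v,u=np.mgrid[:d.shape[0],:d.shape[1]]
    P=np.stack([(u-K[0,2])/K[0,0]*d,(v-K[1,2])/K[1,1]*d,d],-1)@T[:3,:3].T+T[:3,3]
    P[d==0]=np.nan; return P
E
python3 - <<'E'
from h import *
for n in ['scene','top','wrist']:
    c=cap(n,n+'0'); print(n,c['world_from_camera'].round(3).tolist(),c['camera_matrix'].round(1).tolist())
s=telemetry.sense(); print(s)
E
```

```text
scene [[-0.604, 0.608, -0.515, 1.061], [0.797, 0.45, -0.403, 0.354], [-0.013, -0.654, -0.757, 0.778], [0.0, 0.0, 0.0, 1.0]] [[374.7, 0.0, 319.8], [0.0, 374.7, 201.3], [0.0, 0.0, 1.0]]
top [[0.006, -0.992, 0.124, 0.514], [-1.0, -0.006, -0.003, -0.024], [0.004, -0.124, -0.992, 1.155], [0.0, 0.0, 0.0, 1.0]] [[425.4, 0.0, 318.7], [0.0, 425.4, 201.8], [0.0, 0.0, 1.0]]
wrist [[0.36, 0.904, 0.231, 0.197], [0.933, -0.349, -0.09, 0.7], [-0.001, 0.248, -0.969, 0.383], [0.0, 0.0, 0.0, 1.0]] [[275.4, 0.0, 318.9], [0.0, 275.4, 199.2], [0.0, 0.0, 1.0]]
{'time_s': 0.15, 'joint_positions': array([-73.32187529,  34.3741005 ,  -0.14393959,  91.67037845,
         0.10212999,  54.0235807 ,  -4.57260778]), 'dq': array([-1.05513595e-04, -1.32795543e-01,  2.11705003e-02, -1.08704872e-01,
        4.31944137e-02,  5.18604104e-02,  4.20345210e-02]), 'effort': array([ 2.64873423e-03, -7.65584850e+01,  1.49871804e+00, -2.52564150e+01,
       -5.23212156e-02,  1.48487283e-02,  1.26023851e-04]), 'tcp_pos': array([0.26056784, 0.67617268, 0.22595751]), 'tcp_rot': array([[ 3.59537972e-01, -3.14791483e-04, -9.33130402e-01],
       [ 9.33129709e-01, -1.14333940e-03,  3.59538091e-01],
       [-1.18006428e-03, -9.99999297e-01, -1.17332643e-04]]), 'contact_force': array([-0.48694438, -0.41193504,  1.34409352]), 'wrist_torque': array([-0.06640778, -0.0364036 ,  0.01314558]), 'width': 0.9979439655885314}
```

View pics/scene0.png

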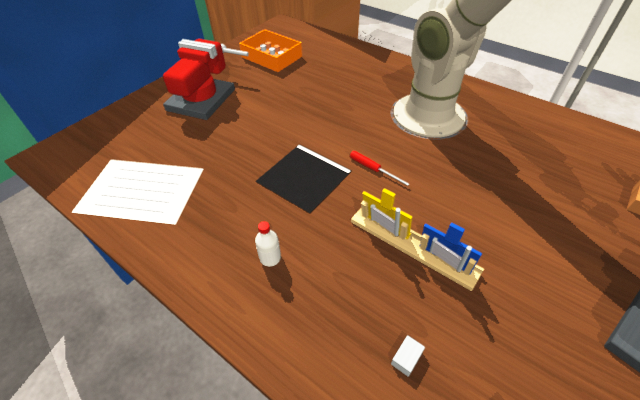

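View pics/top0.png

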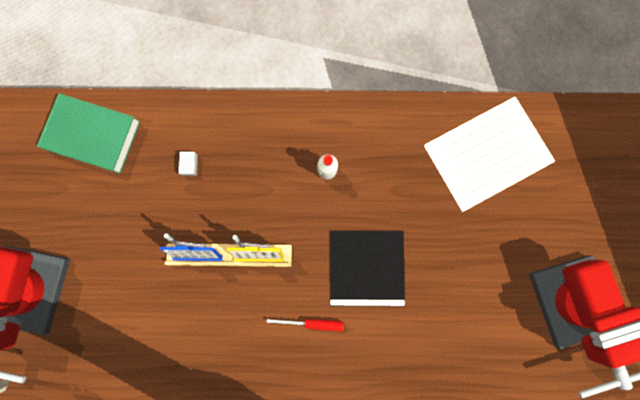

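View pics/wrist0.png

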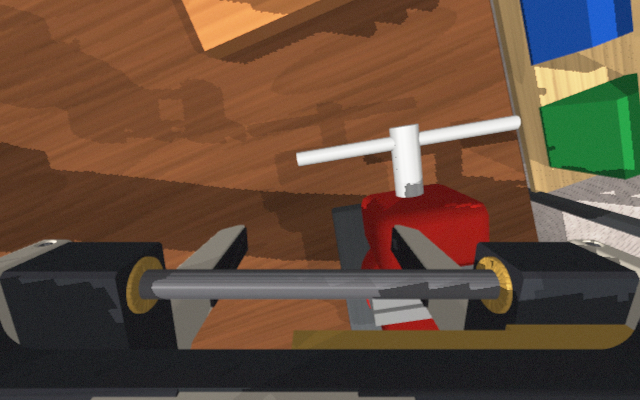

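```bash
python3 - <<'E'
from h import *
for n,(x0,x1,y0,y1) in {'top0':(150,310,220,290),'scene0':(340,500,175,300)}.items():
    c=load(n); im=c['image'][:,:,::-1]
    cv2.imwrite(f'pics/{n}_crop.png',cv2.resize(im[y0:y1,x0:x1],None,fx=5 if n=='top0' else 4.6,fy=5 if n=='top0' else 4.6,interpolation=cv2.INTER_CUBIC))
    P=cloud(c); hsv=cv2.cvtColor(c['image'],cv2.COLOR_RGB2HSV)
    h,s,v=[hsv[...,i].astype(int) for i in range(3)]
    y=(h>22)&(h<33)&(s>190)&(v>120)&(P[...,2]>.02)
    b=(h>105)&(h<125)&(s>150)&(P[...,2]>.05)&(P[...,0]<1)&(P[...,0]>.3)&(abs(P[...,1])<.5)
    m=(v<60)&(abs(P[...,2])<.02)&(abs(P[...,0]-.5)<.15)&(abs(P[...,1]+.13)<.16)
    for nm,k in dict(y=y,b=b).items():
        q=P[k]; print(n,nm,len(q),q.min(0).round(3),q.max(0).round(3))
        for zz in [.155,.16,.165,.17]:
            t=q[q[:,2]>zz]
            if len(t): print('  tab',zz,len(t),t.min(0).round(3),t.max(0).round(3),t.mean(0).round(3))
    q=P[m].astype(np.float32); print('mat',cv2.minAreaRect(q[:,:2]),np.median(q[:,2]))
c=load('top0')
for u,v in [(327,160),(327,167)]: print('bottle',pt(c,u,v))
E
```

```text
top0 y 215 [0.497 0.066 0.021] [0.531 0.194 0.163]
  tab 0.155 42 [0.524 0.116 0.157] [0.531 0.146 0.163] [0.528 0.13  0.16 ]
  tab 0.16 26 [0.524 0.117 0.16 ] [0.531 0.145 0.163] [0.528 0.131 0.162]
top0 b 164 [0.512 0.227 0.052] [0.532 0.353 0.165]
  tab 0.155 52 [0.525 0.277 0.156] [0.532 0.306 0.165] [0.529 0.291 0.161]
  tab 0.16 36 [0.525 0.277 0.16 ] [0.532 0.305 0.165] [0.529 0.291 0.162]
  tab 0.165 1 [0.525 0.297 0.165] [0.525 0.297 0.165] [0.525 0.297 0.165]Traceback (most recent call last):
  File "<stdin>", line 15, in <module>
cv2.error: OpenCV(4.12.0) /io/opencv/modules/imgproc/src/convhull.cpp:143: error: (-215:Assertion failed) total >= 0 && (depth == CV_32F || depth == CV_32S) in function 'convexHull'
```

```bash
ls pics
```

```text
scene0.npz
scene0.png
top0.npz
top0.png
top0_crop.png
wrist0.npz
wrist0.png
```

```bash
python3 - <<'E'
from h import *
for n,(x0,x1,y0,y1) in {'top0':(150,310,220,290),'scene0':(340,500,175,300)}.items():
    c=load(n); im=c['image'][:,:,::-1]
    cv2.imwrite(f'pics/{n}_crop.png',cv2.resize(im[y0:y1,x0:x1],None,fx=5 if n=='top0' else 4.6,fy=5 if n=='top0' else 4.6,interpolation=cv2.INTER_CUBIC))
    P=cloud(c); v=c['image'].max(-1)
    hsv=cv2.cvtColor(c['image'],cv2.COLOR_RGB2HSV); h,s,vv=[hsv[...,i].astype(int) for i in range(3)]
    w=(abs(P[...,0]-.49)<.16)&(P[...,1]>-.27)&(P[...,1]<-.01)&(P[...,2]<.03)
    m=(w&((v<60)|((s<60)&(v>180)))).astype(np.uint8)
    m=cv2.morphologyEx(m,cv2.MORPH_OPEN,np.ones((3,3)))
    q=P[m>0].astype(np.float32); print('mat',len(q),cv2.minAreaRect(np.ascontiguousarray(q[:,:2])),q[:,2].mean(),q.min(0),q.max(0))
    y=(h>22)&(h<33)&(s>190)&(vv>120)&(P[...,2]>.02)
    for nm,(lo,hi) in dict(yel=(.05,.2),blue=(.22,.36)).items():
        k=(P[...,2]>.15)&(P[...,1]>lo)&(P[...,1]<hi)&(abs(P[...,0]-.54)<.06)
        q=P[k]; tab=q[q[:,0]<.535]; pin=q[q[:,0]>.535]
        for t in (tab,pin):
            if len(t): print(n,nm,len(t),t.min(0).round(4),t.max(0).round(4),t.mean(0).round(4))
    bt=P[(P[...,2]>.05)&(abs(P[...,0]-.75)<.12)&(abs(P[...,1]+.05)<.12)]
    print('bottle',bt.min(0),bt.max(0))
E
```

```text
mat 5374 ((0.4802823066711426, -0.1573178768157959), (0.19673551619052887, 0.19695833325386047), 0.3477051258087158) 0.0030866025 [ 0.38186958 -0.25637564 -0.00447427] [ 0.57882464 -0.058942    0.0107651 ]
top0 yel 64 [0.5238 0.1156 0.1548] [0.5332 0.1459 0.164 ] [0.5284 0.1307 0.1602]
top0 yel 15 [0.5517 0.1656 0.1524] [0.5588 0.1729 0.1574] [0.5549 0.1696 0.1546]
top0 blue 56 [0.5252 0.2766 0.1511] [0.5324 0.306  0.1651] [0.5287 0.2904 0.1605]
top0 blue 17 [0.5531 0.3256 0.15  ] [0.5625 0.3357 0.1592] [0.5574 0.3305 0.154 ]
bottle [ 0.72120185 -0.07531582  0.05124909] [ 0.77150073 -0.02281973  0.1340951 ]
mat 3286 ((0.48112916946411133, -0.15654586255550385), (0.201277494430542, 0.20399245619773865), 89.73658752441406) 0.0026287101 [ 0.37911862 -0.25742927 -0.00286637] [ 0.5832981  -0.05607332  0.00856567]
scene0 yel 82 [0.5243 0.1166 0.1504] [0.5345 0.146  0.1631] [0.5308 0.1319 0.1581]
scene0 yel 18 [0.5351 0.1458 0.1501] [0.561  0.1751 0.1573] [0.555  0.1691 0.1534]
scene0 blue 93 [0.524  0.2771 0.1501] [0.5349 0.3069 0.163 ] [0.5312 0.2918 0.1582]
scene0 blue 32 [0.5351 0.2818 0.15  ] [0.5628 0.3355 0.1622] [0.5521 0.3214 0.1545]
bottle [ 0.72611901 -0.06788159  0.05083186] [ 0.77421945 -0.02170616  0.13105582]
```

View pics/top0_crop.png

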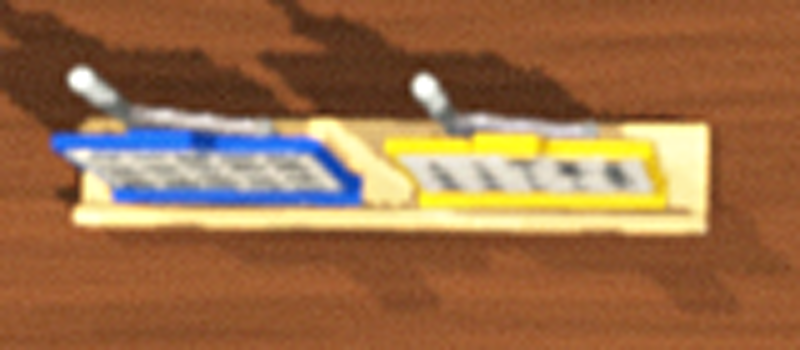

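View pics/scene0_crop.png

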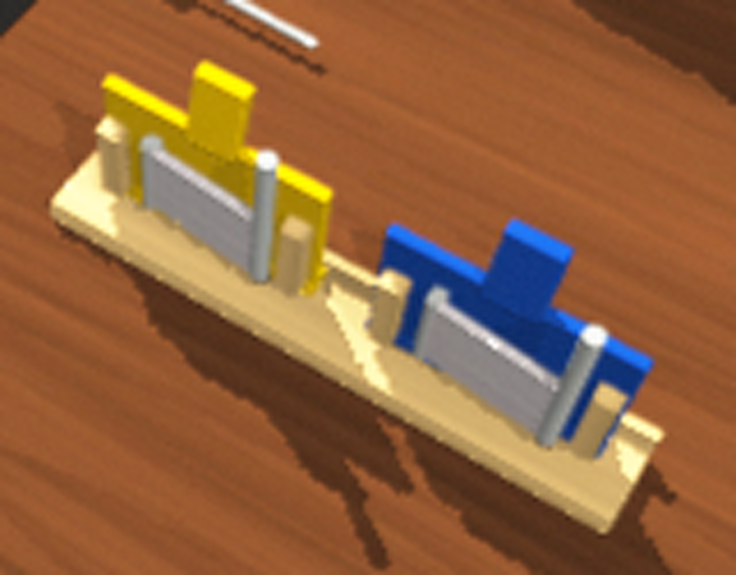

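```bash
cat >> h.py <<'E'
G=np.array([.529,.131,.146])   # yellow grip in rack
M=np.array([.4807,-.157,0])
t=np.radians(12)
def R(s=1,tilt=0,yaw=0):
    y=-np.array([np.sin(tilt),0,np.cos(tilt)]); x=s*np.array([np.cos(tilt),0,-np.sin(tilt)])
    A=np.stack([x,y,np.cross(x,y)],1)
    return cv2.Rodrigues(-y*yaw)[0]@A
def pinp(a,g=None): return (G if g is None else g)+np.array([.018,-.032,-.002])+.072*np.array([.98*np.sin(a),np.cos(a),-.21*np.sin(a)])
E
python3 - <<'E'
from h import *
for s in (1,-1):
  A=R(s,t); B=R(s)
  for nm,p,r in [('pin above',pinp(0)+[.02,0,.1],A),('pin',pinp(0),A),('out',pinp(1.5),A),('tab',G,B),('lift',G+[0,0,.15],B),('mat',M+[-.02,0,.3],B),('matlow',M+[-.02,0,.13],B)]:
    q=planner.ik(p,r); print(s,nm,None if q is None else q.round(0))
E
```

```text
1 pin above [-32.  30.  19. 101. -14.  63.  -7.]
1 pin [-31.  35.  15. 108. -16.  50.  -5.]
1 out [-24.  40.  17. 102. -16.  53.   2.]
1 tab [-31.  29.  16. 120. -15.  32.  -4.]
1 lift [-38.  18.  25. 112. -10.  52.  -9.]
1 mat [-23.  16.  45. 119. -15.  51.  31.]
1 matlow [  2.  28.  15. 128. -16.  26.  29.]
-1 pin above [  1.  32. -33.  99.  12.  64. 144.]
-1 pin [  2.  38. -35. 106.  19.  53. 138.]
-1 out [  8.  43. -34.  99.  22.  57. 145.]
-1 tab [  0.  31. -29. 118.  24.  37. 135.]
-1 lift [ -2.  19. -24. 110.   9.  53. 150.]
-1 mat [ -35.   22.   65.  119.  -25.   54. -136.]
-1 matlow [ -26.   43.   63.  130.  -59.   45. -101.]
```

```bash
python3 - <<'E'
from h import *
p=telemetry.sense()['tcp_pos']
ctrl.movel(p+[0,0,.08],rate=.25)
d=-R(1,t)[:,1]
ctrl.move_ptp(pinp(0)+.13*d,R(1,t))
hand.move_gripper(.4,4)
c=cap('wrist','wrist1'); cap('scene','scene1')
s=telemetry.sense();print(s['time_s'],s['tcp_pos'],s['width'],s['contact_force'])
E
```

```text
3.875 [0.57404315 0.17099589 0.27114354] 0.3990189319270118 [2.03828609 0.03030289 0.27251317]
```

View pics/wrist1.png

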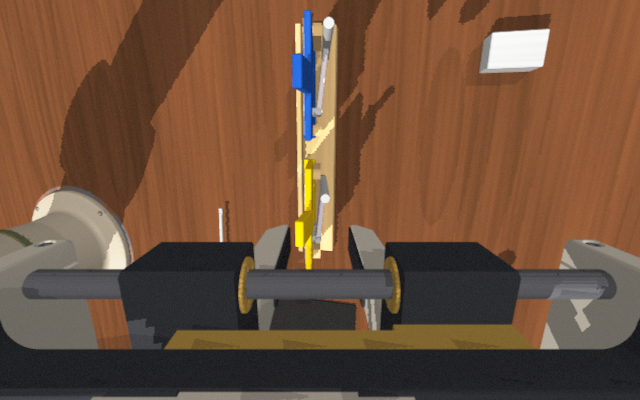

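View pics/scene1.png

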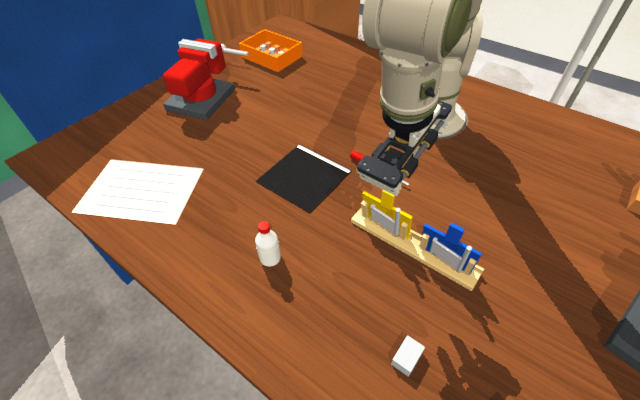

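```bash
python3 - <<'E'
from h import *
c=load('wrist1'); P=cloud(c)
q=P[(P[...,2]>.145)&(P[...,2]<.19)&(abs(P[...,0]-.545)<.05)&(P[...,1]>.05)&(P[...,1]<.36)]
for lo,hi in [(.09,.152),(.152,.2),(.25,.315),(.315,.36)]:
    k=q[(q[:,1]>lo)&(q[:,1]<hi)]; 
    for z in (.145,.155):
        kk=k[k[:,2]>z]
        if len(kk): print(lo,z,len(kk),kk.min(0).round(4),kk.max(0).round(4),kk.mean(0).round(4))
im=c['image'][150:260,240:400,::-1]; cv2.imwrite('pics/w1c.png',cv2.resize(im,None,fx=5,fy=5,interpolation=cv2.INTER_CUBIC))
E
```

```text
0.09 0.145 333 [0.5242 0.1151 0.1451] [0.5337 0.1445 0.1615] [0.53   0.1315 0.1571]
0.09 0.155 246 [0.5242 0.1151 0.1553] [0.5337 0.1444 0.1615] [0.5293 0.1306 0.1596]
0.152 0.145 84 [0.5493 0.1648 0.1454] [0.5601 0.174  0.1556] [0.5551 0.1698 0.1528]
0.152 0.155 8 [0.5512 0.1674 0.155 ] [0.5564 0.1718 0.1556] [0.5534 0.1694 0.1553]
0.25 0.145 489 [0.5247 0.2754 0.1451] [0.5348 0.305  0.1619] [0.531  0.2898 0.1576]
0.25 0.155 382 [0.5247 0.2755 0.1551] [0.5348 0.305  0.1619] [0.5303 0.2901 0.1598]
0.315 0.145 140 [0.5518 0.3245 0.1452] [0.5623 0.3347 0.1568] [0.5576 0.3289 0.1526]
0.315 0.155 4 [0.5537 0.3285 0.1551] [0.5548 0.3306 0.1568] [0.5543 0.3293 0.1558]
```

View pics/w1c.png

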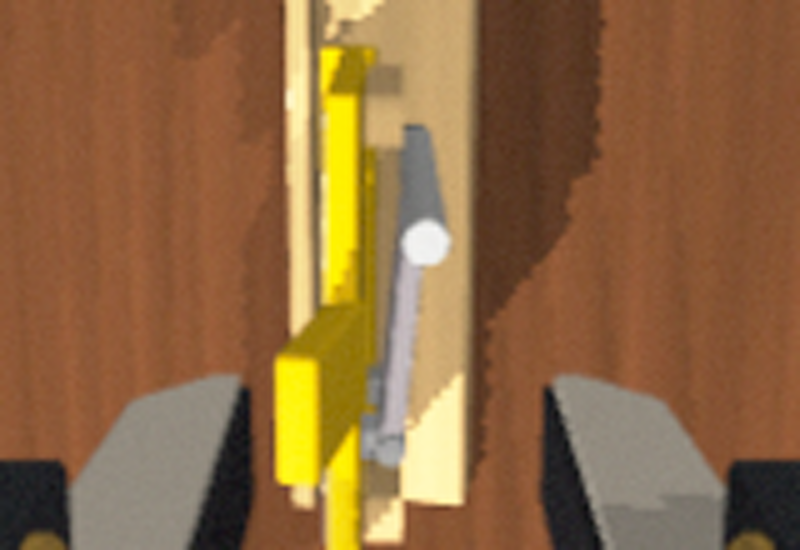

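```bash
python3 - <<'E'
from h import *
A=R(1,t); d=-A[:,1]
a0=.065
ctrl.movel(pinp(a0)+.13*d,rate=.2)
ctrl.movel(pinp(a0)-.003*d,rate=.1)
f0=telemetry.sense()['contact_force']
w=hand.move_gripper(0.0,4)
s=telemetry.sense();print(s['time_s'],s['tcp_pos'],s['width'],s['contact_force']-f0)
cap('scene','scene2')
for a in np.linspace(a0,1.53,10)[1:]:
    ctrl.movel(pinp(a)-.003*d,rate=.08)
    s=telemetry.sense();print(round(a,2),s['time_s'],s['width'].round(3),(s['contact_force']-f0).round(2))
cap('scene','scene3'); cap('wrist','wrist3')
E
python3 - <<'E'
import cv2
a=cv2.imread('pics/scene2.png')[120:320,300:500];b=cv2.imread('pics/scene3.png')[120:320,300:500]
cv2.imwrite('pics/s23.png',cv2.resize(cv2.hconcat([a,b]),None,fx=2,fy=2))
E
```

```text
6.1583 [0.55108543 0.17090392 0.14015268] 0.10548785606834926 [-0.11590908 -0.63771561  1.36427623]Traceback (most recent call last):
  File "<stdin>", line 12, in <module>
AttributeError: 'float' object has no attribute 'round'
[ WARN:0@0.027] global loadsave.cpp:275 findDecoder imread_('pics/scene3.png'): can't open/read file: check file path/integrity
Traceback (most recent call last):
TypeError: 'NoneType' object is not subscriptable
```

Width 0.105×93 = 9.8 mm, so the pin is held. I'll continue the arc from the second point.

```bash
python3 - <<'E'
from h import *
A=R(1,t); d=-A[:,1]
a0=.065
for a in np.linspace(a0,1.53,10)[2:]:
    ctrl.movel(pinp(a)-.003*d,rate=.08)
    s=telemetry.sense();print(round(a,2),s['time_s'],round(s['width'],3),s['contact_force'].round(2))
cap('scene','scene3'); cap('wrist','wrist3')
a=cv2.imread('pics/scene2.png')[120:320,300:500];b=cv2.imread('pics/scene3.png')[120:320,300:500]
cv2.imwrite('pics/s23.png',cv2.resize(cv2.hconcat([a,b]),None,fx=2,fy=2))
E
```

```text
0.39 6.8083 0.104 [0.57 0.47 1.75]
0.55 7.1083 0.102 [ 1.03 -1.48  2.83]
0.72 7.4083 0.106 [0.78 0.11 0.96]
0.88 7.7083 0.104 [-0.02  0.41  0.67]
1.04 8.0083 0.111 [0.4  0.04 0.89]
1.2 8.3083 0.105 [-0.75 -1.64 -0.74]
1.37 8.6083 0.106 [-1.91 -1.33 -2.22]
1.53 8.9083 0.103 [-2.39  0.81 -1.38]
```

View pics/s23.png

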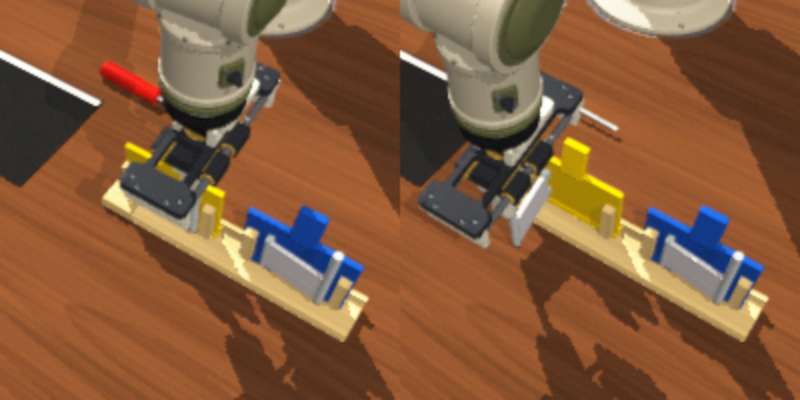

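View pics/wrist3.png

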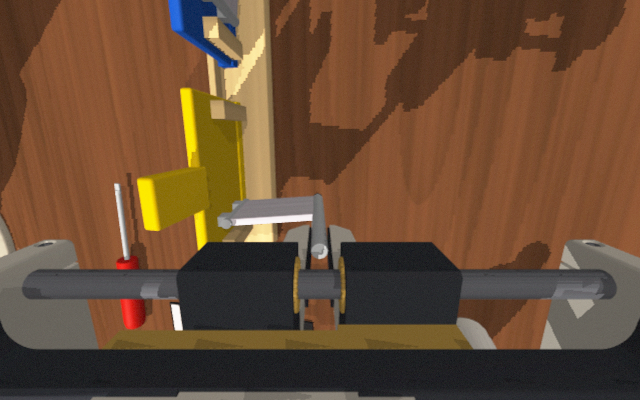

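```bash
python3 - <<'E'
from h import *
A=R(1,t); d=-A[:,1]
p=pinp(1.5)-.003*d
for k in (.003,.006,.009):
    r=ctrl.movel(p+[0,-.002-k,0],rate=.03,max_force=5)
    s=telemetry.sense();print(k,r,s['time_s'],s['tcp_pos'].round(4),round(s['width'],3),s['contact_force'].round(2))
    if r: break
c=cap('scene','scene4'); cap('wrist','wrist4')
cv2.imwrite('pics/s4c.png',cv2.resize(c['image'][120:320,300:500,::-1],None,fx=3,fy=3))
E
```

```text
0.003 False 9.2583 [0.6167 0.0997 0.126 ] 0.109 [-2.38  3.08 -1.45]
0.006 False 9.5083 [0.6167 0.0968 0.126 ] 0.105 [-2.34  4.25 -1.33]
0.009 False 9.7583 [0.6169 0.0924 0.1261] 0.079 [-2.15  0.39 -0.66]
```

View pics/s4c.png

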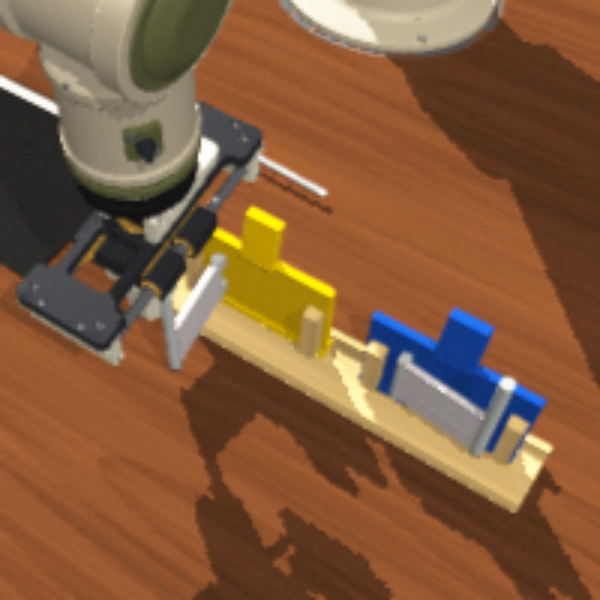

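View pics/wrist4.png

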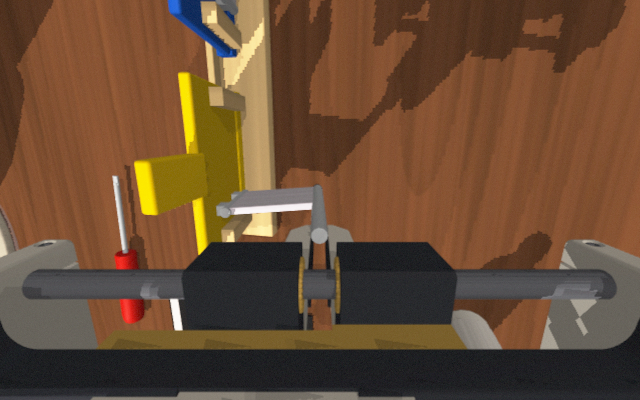

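```bash
python3 - <<'E'
from h import *
A=R(1,t); d=-A[:,1]
hand.move_gripper(.4)
p=telemetry.sense()['tcp_pos']
ctrl.movel(p+.09*d,rate=.15)
ctrl.move_ptp(G+[0,0,.10],R(1))
c=cap('scene','scene5'); cap('wrist','wrist5'); tp=cap('top','top5')
cv2.imwrite('pics/s5c.png',cv2.resize(c['image'][120:320,300:500,::-1],None,fx=3,fy=3))
s=telemetry.sense();print(s['time_s'],s['tcp_pos'])
for n in ('scene5','wrist5','top5'):
    P=cloud(load(n)); q=P[(P[...,2]>.13)&(P[...,2]<.18)&(abs(P[...,0]-.57)<.08)&(P[...,1]>.06)&(P[...,1]<.2)]
    for k in (q[q[:,0]<.545],q[q[:,0]>.57]):
        if len(k): print(n,len(k),k.min(0).round(4),k.max(0).round(4),k.mean(0).round(4))
E
```

```text
12.0417 [0.52987956 0.13075706 0.24540058]
scene5 162 [0.5245 0.1158 0.13  ] [0.5377 0.146  0.1617] [0.5329 0.132  0.1492]
scene5 23 [0.6151 0.1014 0.1302] [0.6233 0.1101 0.142 ] [0.6202 0.1062 0.1374]
wrist5 399 [0.5245 0.1149 0.1306] [0.5344 0.1445 0.1614] [0.5295 0.1321 0.1572]
wrist5 112 [0.6128 0.0997 0.13  ] [0.6235 0.1089 0.1402] [0.6174 0.1047 0.1367]
top5 33 [0.5242 0.1153 0.1317] [0.5338 0.1282 0.163 ] [0.5287 0.1205 0.1527]
top5 19 [0.6129 0.1011 0.1328] [0.6222 0.1089 0.1415] [0.6176 0.1046 0.1381]
```

View pics/s5c.png

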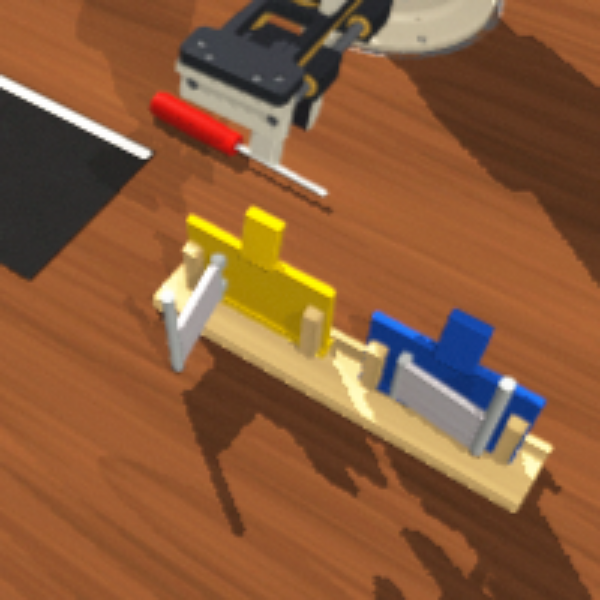

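View pics/wrist5.png

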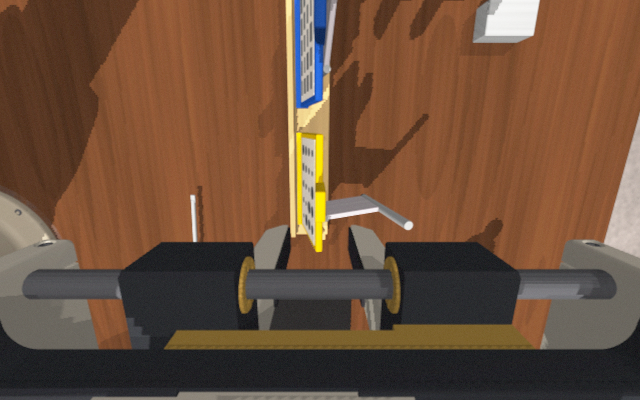

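```bash
python3 - <<'E'
from h import *
T=np.array([.5295,.1305,.146-.010])
ctrl.movel(T,rate=.08)
f0=telemetry.sense()['contact_force']
hand.move_gripper(0.0,35)
s=telemetry.sense();print(s['time_s'],s['tcp_pos'],s['width'],s['contact_force']-f0)
ctrl.movel(T+[0,0,.03],rate=.05)
s=telemetry.sense();print(s['time_s'],s['tcp_pos'],s['width'],s['contact_force']-f0,s['wrist_torque'])
ctrl.movel(T+[0,0,.14],rate=.15)
s=telemetry.sense();print(s['time_s'],s['tcp_pos'],s['width'],s['contact_force']-f0,s['wrist_torque'])
print(s['tcp_rot'].round(3).tolist())
c=cap('scene','scene6'); cap('wrist','wrist6')
cv2.imwrite('pics/s6c.png',cv2.resize(c['image'][70:320,270:520,::-1],None,fx=2.4,fy=2.4))
E
```

```text
14.125 [0.52865493 0.13053688 0.13619447] 0.10467578708922388 [-2.05715897  0.71148454  6.44298526]
14.875 [0.5296435  0.1306182  0.16613925] 0.10868207900578895 [-0.42443591 -0.32480999 -2.79634448] [-0.07382726  0.08353029  0.02604693]
15.7583 [0.52892057 0.13047233 0.27520192] 0.10210850249478093 [ 0.56259892 -0.60113321 -4.15084904] [-0.0799047   0.09253166 -0.05521097]
[[1.0, -0.001, -0.0], [0.0, -0.0, 1.0], [-0.001, -1.0, -0.0]]
```

View pics/s6c.png

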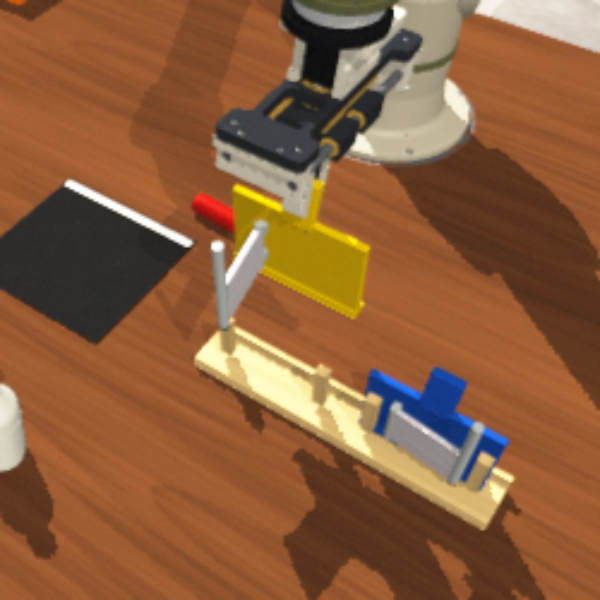

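View pics/wrist6.png

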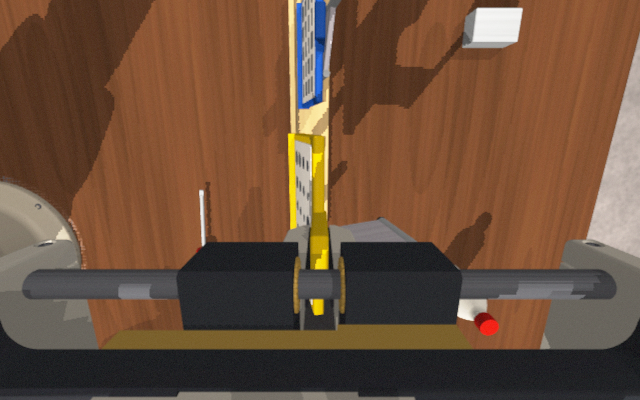

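```bash
python3 - <<'E'
from h import *
ctrl.movel([.461,-.157,.275],rate=.2)
ctrl.movel([.461,-.157,.145],rate=.12)
s=telemetry.sense();print(s['time_s'],s['tcp_pos'],s['contact_force']); print(s['tcp_rot'].round(3).tolist())
c=cap('scene','scene7'); d=cap('top','top7')
cv2.imwrite('pics/7.png',cv2.hconcat([cv2.resize(c['image'][100:300,200:400,::-1],(400,400)),cv2.resize(d['image'][180:330,260:410,::-1],(400,400))]))
E
```

```text
18.7167 [ 0.46132525 -0.15710525  0.14547334] [ 0.47895819  0.31559833 -3.01538375]
[[1.0, 0.001, 0.0], [-0.0, -0.0, 1.0], [0.001, -1.0, -0.0]]
```

View pics/7.png

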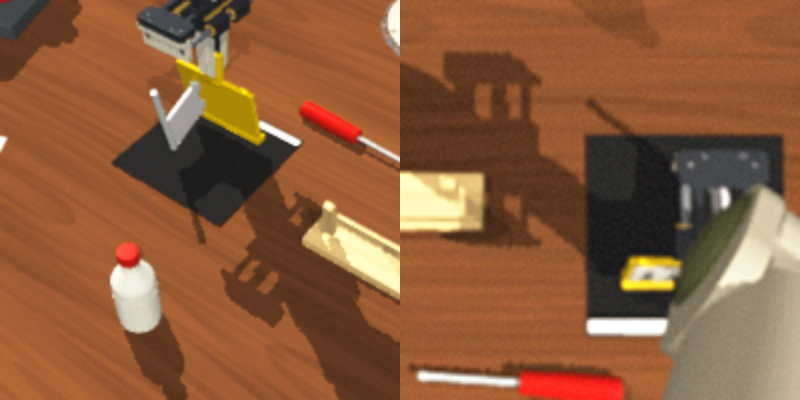

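```bash
python3 - <<'E'
from h import *
r=ctrl.movel([.461,-.157,.1265],rate=.05)
r=ctrl.movel([.461,-.157,.119],rate=.012,max_force=3)
s=telemetry.sense();print(r,s['time_s'],s['tcp_pos'],s['contact_force'],s['wrist_torque'])
c=cap('scene','scene8')
cv2.imwrite('pics/8.png',cv2.resize(c['image'][100:250,220:370,::-1],(600,600)))
E
```

```text
True 19.7333 [ 0.46125932 -0.15702975  0.12333753] [-0.92426148  0.8052552   6.43236718] [0.03733722 0.29843638 0.02670808]
```

View pics/8.png

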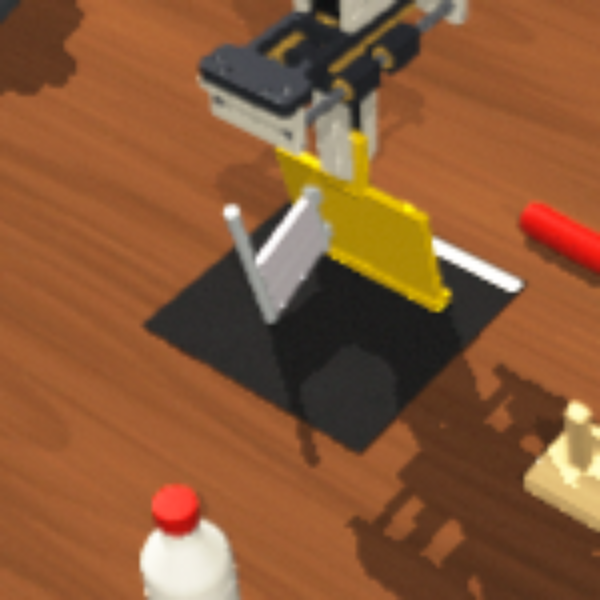

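```bash
python3 - <<'E'
from h import *
hand.move_gripper(.35)
ctrl.movel([.461,-.157,.25],rate=.1)
ctrl.set_joints(planner.ik([.52,.05,.35],R(1))) if planner.ik([.52,.05,.35],R(1)) is not None else None
ctrl.hold(.5)
s=telemetry.sense();print(s['time_s'],s['tcp_pos'],s['contact_force'])
c=cap('scene','scene9'); d=cap('top','top9')
cv2.imwrite('pics/9.png',cv2.hconcat([cv2.resize(c['image'][90:290,200:400,::-1],(400,400)),cv2.resize(d['image'][180:330,260:410,::-1],(400,400))]))
for n in ('scene9','top9'):
    P=cloud(load(n)); q=P[(abs(P[...,0]-.48)<.11)&(abs(P[...,1]+.157)<.11)&(P[...,2]<.16)]
    for nm,k in dict(tab=q[(q[:,2]>.125)&(q[:,0]<.5)],pin=q[(q[:,2]>.115)&(q[:,0]>.5)],board=q[(q[:,2]>.08)&(q[:,2]<.112)&(q[:,0]<.49)]).items():
        if len(k): print(n,nm,len(k),k.min(0).round(4),k.max(0).round(4))
    k=q[(q[:,2]>.095)&(q[:,2]<.112)&(q[:,0]<.49)]
    if len(k): print('yaw',np.degrees(np.polyfit(k[:,1],k[:,0],1)[0]))
    B=P[(P[...,2]>.05)&(abs(P[...,0]-.75)<.12)&(abs(P[...,1]+.05)<.12)]; print('bottle',B.min(0),B.max(0))
    q=P[(P[...,2]>.15)&(P[...,2]<.17)&(P[...,1]>.22)&(P[...,1]<.36)&(P[...,0]<.535)&(P[...,0]>.5)]
    if len(q): print('blue',q.mean(0))
E
```

```text
23.25 [0.5199763  0.04970729 0.34994771] [0.55233947 0.73094149 0.0824112 ]
scene9 tab 91 [ 0.4562 -0.1713  0.1263] [ 0.469  -0.1406  0.1486]
scene9 pin 21 [ 0.5465 -0.1847  0.1152] [ 0.5559 -0.1746  0.1294]
scene9 board 289 [ 0.4544 -0.2216  0.0801] [ 0.4736 -0.0905  0.1111]
yaw -0.11123458287613466
bottle [ 0.72625015 -0.06979168  0.05004797] [ 0.77441586 -0.02219026  0.13242215]
blue [0.53115493 0.29186079 0.15813012]
top9 tab 65 [ 0.4559 -0.1695  0.1262] [ 0.4654 -0.1415  0.1514]
top9 pin 21 [ 0.5431 -0.1858  0.115 ] [ 0.5548 -0.1765  0.1318]
top9 board 228 [ 0.45   -0.2201  0.0802] [ 0.4868 -0.0917  0.1102]
yaw -0.24349116802587756
bottle [ 0.7211078  -0.07537458  0.05028392] [ 0.77209321 -0.02282057  0.13445742]
blue [0.528737   0.29049717 0.16027111]
```

View pics/9.png

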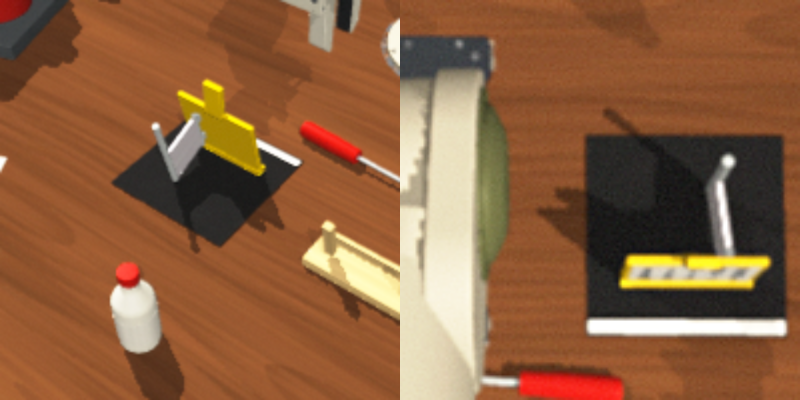

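```bash
python3 -c "
from h import *
print(sign_off())"
```

```text
the job is handed in; nothing more can be done
None
```

The yellow chart is standing on the mat with its leg fully out and its printed face towards the white stripe. I handed the job in at about 23 s; `sign_off` gives no verdict.

**What I did:** While the chart was still in the rack, I gripped the pin lightly and swung the leg round its arc. I then pushed on gently until the pads slipped at about 4 N, which showed the leg was at its stop. I gripped the tab, lifted the chart straight up, lowered it onto the mat until I felt contact, let go and moved the arm clear.

**Last checks:**
- **Chart position:** the tab centre was at about (0.461, -0.156). That puts the rail-to-foot footprint within about 2 mm of the mat centre I measured, (0.481, -0.157).
- **Squareness and height:** the board is square to within about 0.3°, and the tab top sits at the expected height. The chart had not tipped or shifted in the pictures.
- **Leg:** the pin is about 90 mm behind the tab, which matches a leg fully out.
- **Bystanders:** the blue chart and the bottle measured the same as at the start.

**Disagreements:**
- The leg looked about 0.07 rad open at the start, with the pin about 5 mm further out than fully folded. I gripped it where I saw it.
- The cameras put the two charts about 160 mm apart instead of the stated 164 mm.

No check failed.

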